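Bridge the gap with a length of track

TASK

Lay the loose length of track across the two brick abutments of the little bridge model, so that it spans the gap lengthwise, centred, in line with the bridge and resting on both of them. Leave the grey rerailing ramp where it is.

Things in the scene. Friction and masses are not known exactly. Their poses are not given: they have to be found in the camera images.
- track_mid (a point): Centre (half-way up) of the loose length of model track: sleepers with two rails, 110 mm long (its y axis), 30 mm wide (x), 5 mm thick (z up), 20 g. It starts flat on a fixed cork strip 18 mm wide, 100 mm long, 10 mm high, centred under it and in line with it, so 6 mm of track juts out on each long side, 10 mm above the work surface. Grasp it across its width at its middle; ends alike.
- bridge_seat (a point): Centre of the fixed bridge model's gap, level with the abutment tops, 42 mm above the work surface, z up; its y axis runs along the span. A ply base 64 x 150 x 6 mm carries two brick abutments with flat grey slabs, each 54 mm across the span (x) and 34 mm along it. The open gap is 50 mm, so slabs reach from 25 to 59 mm either side along y. Fingers holding the track's middle enter the gap.
- rerailer_mid (a point): Centre (half-way up) of the grey plastic rerailing ramp, a loose bystander to be left alone: a U-shaped channel 100 mm long (its y axis), 34 mm wide and 18 mm high, lying on the work surface.

How it is judged:
By the outcome, as a careful person would: the job done as asked, in the order asked, and still so for the second after the job is handed in, with the robot touching nothing.
It also fails if it takes over 34 s, if anything falls off the work surface, if the arm or the gripper's body presses on something with over 40 N, if the wrist force passes 120 N, or if a joint passes its speed limit or range.

ROBOT

A 7-joint arm with a two-finger parallel gripper is mounted at the origin on a cart in front of the work surface, level with it; the furniture and walls round the work are solid. World frame = base frame: x ahead of the robot, y to its left, z up, the work surface at z = 0. Lengths are in m, angles in degrees, forces in N, time in s.
With the tool pointing down it reaches from about 0.425 to 0.875 m from the base axis. Payload 4.7 kg.
Tool frame: the origin (TCP) lies midway between the tips of the shut fingers; the grasp point (between the pads) lies 19 mm behind it; z points along the fingers, y is the line along which they close (so a half turn about z gives the same grasp; the last joint's range is limited). The gripper opens to 87 mm and grips with 3 to 60 N. Pads are 19 mm wide; open, the fingers measure 117 mm over their backs; the gripper's body (75 mm by 190 mm) begins 51 mm behind the grasp point.
Start: joints at [66.068, 18.392, -4.016, 83.108, 1.295, 78.541, -3.26], TCP at [0.272, -0.59, 0.223] pointing down, gripper open.
Joint ranges: [-163.93, 163.93], [-17.29, 119.83], [-79.2, 71.16], [3.27, 140.29], [-89.18, 269.18], [5.43, 117.66], [-154.24, 154.24]. Speed limits (degrees/s): [147.25, 147.25, 180, 180, 180, 180, 180].

INTERFACE

Orientations are given as [roll, pitch, yaw] about the fixed x, y, z axes, in that order (R = Rz(yaw) Ry(pitch) Rx(roll)).
In Python, from cell import env, viewer, boxes_of, masks_of gives the robot as it stands. The module is installed in compiled form; this text tells all that it offers.
- The arm moves only by the tool apply_moves, never from a script. Its argument "moves" is a list of rows, each a list of 7 numbers: the shift along the tool's x, y, z scaled (see below), then the turn, a rotation vector about the tool's x, y, z scaled (see below), then the opening, from 0 (shut) to 1 (fully open). A call has 1 to 20 rows; each row is the pose to reach, as a shift and turn from the pose commanded when the call began, along the tool's axes at that moment; what a row does not reach only later rows make up. The controller multiplies each number of a shift by 0.2 m and each number of a turn by 1.5 rad. A row lasts 1/10 s, in which the tool goes at most 50 mm and 8.59 degrees, less where a joint would pass 70% of its speed; a pose out of reach is approached as far as the arm can. A call with a number of a shift or a turn outside -1 to 1 is refused whole. A call with a gripper value outside its range is refused whole. The fingers move at their own pace and stop on an object; "grip_force" is the grip in N (left out, the last holds). Time passes only in rows, so rows that repeat a pose let the fingers close. It gives the time, the measured TCP pose, the force, the opening and the grip force at its end, in the units of the state.
- env.get_obs(): the state, without advancing time (a new reading comes with each control period).
- viewer.read_camera(name): name is "side" or "top"; returns the picture (400x640x3 uint8, red, green, blue); there is no depth.
- viewer.get_calibration(name): a dict with "fov_y" (degrees; the focal length in pixels is half the picture's height over the tangent of half this angle, whatever the lens; pixels are square), "cx", "cy" (the principal point, pixels), "k1" (the pictures are not rectified: a ray, as slopes to the right and down, at radius r is drawn at 1 + k1 r^2 times it, then the intrinsics apply), "position" and "orientation" of the camera in the world. Camera axes: x right, y up, looking along -z (the intrinsics and any distortion apply to the point x, -y, -z); pixel columns grow to the right and rows downward; lengths in m; the calibration is good to about 2 mm. A picture is of the moment at which its call begins. get_calibration takes no time and is no camera call.
- env.sign_off(): hands the job in; it is judged then, once.
Trained networks look in the newest picture that a camera, given by its name, has taken for a name from the list of things; names that differ only in an ending like _2 or _b are one class to them, and where a whole thing is asked for, a point or a joint stands for the part that bears it (a point fixed in the world has none). Each returns a list of dicts, best first, with "conf" (0 to 1); they miss things now and then, are a little off and sometimes report something else, mostly with a low value. They report only what shows in the picture. A call takes as long as a camera call.
- boxes_of(camera, target): "location" ([column, row] in pixels, amid what is visible of it).
- masks_of(camera, target): "pixels" (400x640 bool, what is visible of it) and "location" ([column, row] in pixels, amid what is visible of it).
The state is a dict: "time_s": time; "qpos": joint angles; "joint_velocities": joint speeds; "effort": joint torques, N m; "tool_pos": TCP position; "tool_rot": TCP orientation; "force": force on the tool from outside, world axes, zero at the start; "wrist_torque": the same for the moment, N m; "grip_width": finger opening in m; "grasp_force": force on a finger pad.
Only numpy, scipy, OpenCV 4.12 (cv2) and the standard library are available. Lean on these libraries where they do the work, as an engineer would, in place of code of your own. Each camera call takes 0.05 s, during which the arm holds its last target. There are 200 camera calls.

## Working session

There is one attempt and no reset: what is moved stays moved. The work goes in short steps, Python scripts to look and compute and a tool call to move; the robot and the scene stay as the last step left them, time stands still between calls to the robot, and variables do not carry over. Pictures are saved under pics/ and viewed, at most 10 in all, crops included, and the job is handed in when it is done.

Besides the shell and the picture viewer there is one more tool, called after "Request:" in YAML: its name, and indented under it one key for each argument. apply_moves: Moves the arm, as the interface text tells. Shifts and turns lie within -1 to 1; 1 stands for 0.2 m of shift or 1.5 rad of turn. Its arguments: {"type":"object","properties":{"moves":{"type":"array","items":{"type":"array","items":{"type":"number","minimum":-1,"maximum":1}}},"grip_force":{"type":"number"}},"required":["moves"]}

```bash
mkdir -p pics
cat > h.py <<'E'
import numpy as np, cv2
from scipy.spatial.transform import Rotation as R
from cell import env, viewer, boxes_of, masks_of
def cam(n):
    c=viewer.get_calibration(n); f=200/np.tan(np.radians(c["fov_y"])/2)
    o=np.array(c["orientation"],float)
    M=o if o.shape==(3,3) else R.from_euler('xyz',o,degrees=True).as_matrix()
    return c,f,M,np.array(c["position"])
def ray(n,uv):
    c,f,M,p=cam(n); d=(np.array(uv,float)-[c["cx"],c["cy"]])/f; s=d.copy()
    for _ in range(20): s=d/(1+c["k1"]*(s@s))
    v=M@np.array([s[0],-s[1],-1]); return p,v/np.linalg.norm(v)
def onz(n,uv,z):
    p,v=ray(n,uv); return p+v*(z-p[2])/v[2]
def tri(a,b):
    (p,v),(q,w)=ray('top',a),ray('side',b)
    t=np.linalg.lstsq(np.c_[v,-w],q-p,rcond=None)[0]
    x,y=p+v*t[0],q+w*t[1]; return (x+y)/2,np.linalg.norm(x-y)
def proj(n,P):
    c,f,M,p=cam(n); q=(np.atleast_2d(P)-p)@M; s=np.c_[q[:,0],-q[:,1]]/-q[:,2:]
    r2=(s**2).sum(1,keepdims=True); return s*(1+c["k1"]*r2)*f+[c["cx"],c["cy"]]
E
python3 - <<'E'
from h import *
np.set_printoptions(precision=4,suppress=True)
for n in ('top','side'):
    im=viewer.read_camera(n); cv2.imwrite(f'pics/{n}0.png',im[:,:,::-1]); print(viewer.get_calibration(n))
    for t in ('track_mid','bridge_seat','rerailer_mid'):
        for d in masks_of(n,t)[:3]:
            m=d["pixels"]; print(n,t,d["conf"],d["location"],m.sum(), cv2.minAreaRect(np.argwhere(m)[:,::-1].astype(np.float32)))
        for d in boxes_of(n,t)[:2]: print('  box',d)
print(env.get_obs())
E
```

```text
{'fov_y': 42.01411699413422, 'cx': 324.5345998026448, 'cy': 205.8582990871452, 'k1': -0.026698136010037343, 'position': array([ 0.2691, -0.0097,  1.3825]), 'orientation': array([  9.0752,   0.1219, -90.5619])}
top track_mid 0.54 [330.8, 205.7] 207 ((325.25, 206.25001525878906), (36.04996109008789, 9.17060375213623), 18.43494987487793)
  box {'location': [328.5, 202.2], 'conf': 0.78}
top bridge_seat 0.69 [227.9, 208.2] 1351 ((227.92005920410156, 208.79771423339844), (55.97715759277344, 24.275806427001953), 1.6365771293640137)
  box {'location': [228.7, 209.2], 'conf': 0.76}
top rerailer_mid 0.91 [437.2, 206.6] 472 ((439.45947265625, 206.24325561523438), (36.825374603271484, 13.1519193649292), 9.462322235107422)
  box {'location': [436.3, 207.1], 'conf': 0.58}
{'fov_y': 51.18755725340383, 'cx': 321.60579085739244, 'cy': 207.26053529149246, 'k1': 0.03800651710048596, 'position': array([0.1761, 0.6668, 0.6571]), 'orientation': array([  50.9152,   -0.8002, -155.3764])}
side track_mid 0.77 [310.7, 226.3] 126 ((316.0, 221.49996948242188), (7.488452911376953, 31.063213348388672), 56.30993652
[... 274 characters left out ...]
62.5, 163.3] 253 ((361.7131042480469, 160.65574645996094), (12.163504600524902, 24.583084106445312), 50.19443130493164)
  box {'location': [360.4, 161.0], 'conf': 0.71}
{'time_s': 0.7, 'qpos': array([66.0706, 18.3903, -4.0182, 83.1083,  1.2957, 78.5418, -3.2594]), 'joint_velocities': array([ 0.0069,  0.0607, -0.0027,  0.071 ,  0.0506, -0.1496, -0.0192]), 'effort': array([  0.001 , -49.0941,  -0.403 , -31.2704,  -0.0636,   0.0334,
         0.    ]), 'tool_pos': array([ 0.272 , -0.5904,  0.2226]), 'tool_rot': array([179.9953,   0.0029,  24.7409]), 'force': array([0.3057, 0.1311, 0.287 ]), 'wrist_torque': array([ 0.0495, -0.0133,  0.0032]), 'grasp_force': 0.0, 'grip_width': 0.08664094796038067}
```

Run:
```python
import cv2
t=cv2.imread('pics/top0.png')[150:270,180:480]; s=cv2.imread('pics/side0.png')[130:350,200:420]
cv2.imwrite('pics/tc.png',cv2.resize(t,(800,320),interpolation=cv2.INTER_CUBIC))
cv2.imwrite('pics/sc.png',cv2.resize(s,(600,600),interpolation=cv2.INTER_CUBIC))
```

```text
(no output)
```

View pics/tc.png

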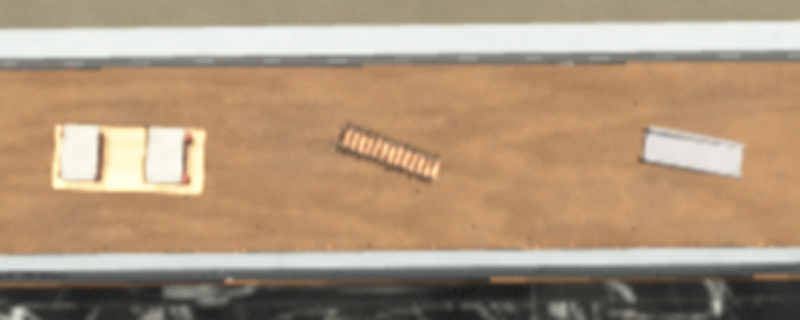

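View pics/sc.png

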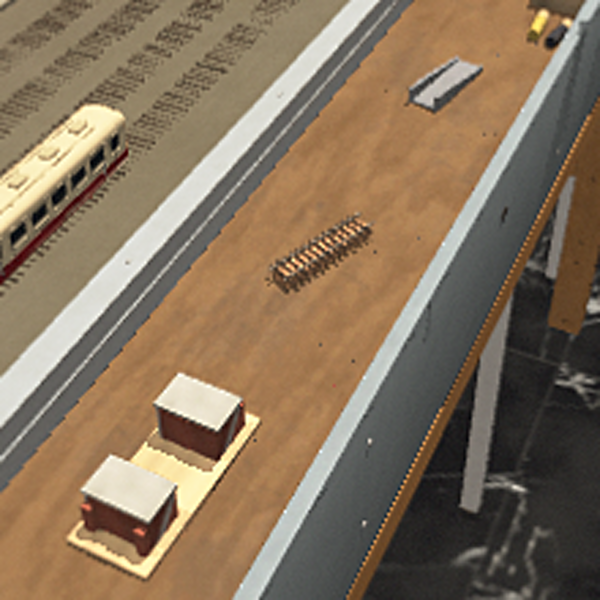

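View pics/top0.png

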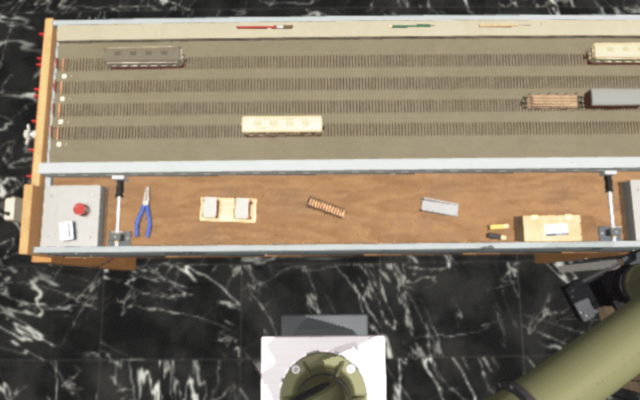

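Run:
```python
from h import *
np.set_printoptions(precision=4,suppress=True)
T=lambda a:(np.array(a,float)+.5)/2.6667-.5+[180,150]
S=lambda a:(np.array(a,float)+.5)/2.7273-.5+[200,130]
m=lambda q:np.mean(q,0)
a=tri(T([81,153.5]),S(m([(115,456),(178,488),(144,527),(80,492)])))
b=tri(T([166,155]),S(m([(184,373),(245,408),(217,443),(155,408)])))
print('slabs',a,b,'dist',np.linalg.norm(a[0]-b[0]))
tk=tri(T([389,153]),S([321,251])); print('track',tk)
for e in ([342.5,136.5],[436,169]): print('end',onz('top',T(e),.015))
for e in ([81,153.5],[166,155]): print('slab onz',onz('top',T(e),.042))
print('rerail',onz('top',[437.2,206.6],.018))
# walls: line through 2 side pixels -> plane; intersect with top ray
def wall(tp,s1,s2):
    p,v1=ray('side',S(s1)); _,v2=ray('side',S(s2)); n=np.cross(v1,v2)
    q,w=ray('top',T(tp)); return q+w*(n@(p-q))/(n@w)
print('front in',wall([400,251],(235,600),(580,10)))
print('rear white inner',wall([400,56],(0,400),(385,0)))
print('rear white outer',wall([400,24],(0,383),(345,0)))
print('rear foot',wall([400,66],(0,465),(410,0)),onz('top',T([400,66]),0))
```

```text
slabs (array([0.4848, 0.2918, 0.036 ]), np.float64(0.0025367256882385617)) (array([0.4813, 0.2078, 0.0328]), np.float64(0.0008685647435598656)) dist 0.08406270576210226
track (array([ 0.4867, -0.0113,  0.0068]), np.float64(0.002215665017138395))
end [0.5015 0.0347 0.015 ]
end [ 0.4677 -0.0582  0.015 ]
slab onz [0.4826 0.2899 0.042 ]
slab onz [0.4803 0.2065 0.042 ]
rerail [ 0.4821 -0.3079  0.018 ]
front in [ 0.3843 -0.0212  0.0399]
rear white inner [ 0.5671 -0.023   0.0851]
rear white outer [ 0.6028 -0.0235  0.0684]
rear foot [ 0.5668 -0.0233  0.0425] [ 0.5762 -0.0237  0.    ]
```

Run:
```python
from h import *
s=cv2.imread('pics/side0.png')[130:290,200:400]; t=cv2.imread('pics/top0.png')[150:260,290:360]
cv2.imwrite('pics/sc2.png',cv2.resize(s,None,fx=3.75,fy=3.75,interpolation=cv2.INTER_CUBIC))
# profiles across walls at y=-0.02: top column 329, side row 205 
print('top col329', [(r,int(t[r-150,35:42].mean())) for r in range(155,182)],[(r,int(t[r-150,35:42].mean())) for r in range(238,256)])
full=cv2.cvtColor(cv2.imread('pics/side0.png'),cv2.COLOR_BGR2GRAY)
for r in (190,215,240): print('side row',r,[(c,int(full[r,c])) for c in range(240,330)] if r==190 else '')
```

```text
top col329 [(155, 146), (156, 145), (157, 146), (158, 156), (159, 192), (160, 226), (161, 236), (162, 238), (163, 238), (164, 238), (165, 238), (166, 238), (167, 238), (168, 236), (169, 220), (170, 170), (171, 134), (172, 131), (173, 127), (174, 131), (175, 138), (176, 140), (177, 138), (178, 137), (179, 140), (180, 145), (181, 147)] [(238, 152), (239, 152), (240, 151), (241, 150), (242, 144), (243, 155), (244, 194), (245, 218), (246, 223), (247, 224), (248, 221), (249, 202), (250, 155), (251, 112), (252, 93), (253, 84), (254, 76), (255, 71)]
side row 190 [(240, 53), (241, 22), (242, 27), (243, 91), (244, 149), (245, 118), (246, 130), (247, 135), (248, 132), (249, 131), (250, 131), (251, 129), (252, 130), (253, 132), (254, 132), (255, 130), (256, 131), (257, 129), (258, 132), (259, 132), (260, 131), (261, 129), (262, 132), (263, 131), (264, 129), (265, 132), (266, 127), (267, 127), (268, 129), (269, 129), (270, 127), (271, 129), (272, 174), (273, 231), (274, 225), (275, 222), (276, 220), (277, 219), (278, 219), (279, 219), (280, 216), (281, 220), (282, 218), (283, 222), (284, 234), (285, 184), (286, 91), (287, 93), (288, 97), (289, 98), (290, 98), (291, 91), (292, 112), (293, 205), (294, 134), (295, 95), (296, 95), (297, 99), (298, 98), (299, 100), (300, 84), (301, 137), (302, 133), (303, 130), (304, 130), (305, 131), (306, 133), (307, 132), (308, 127), (309, 131), (310, 134), (311, 137), (312, 139), (313, 136), (314, 131), (315, 132), (316, 141), (317, 139), (318, 141), (319, 134), (320, 132), (321, 129), (322, 129), (323, 127), (324, 129), (325, 132), (326, 134), (327, 140), (328, 135), (329, 134)]
side row 215 
side row 240
```

View pics/sc2.png

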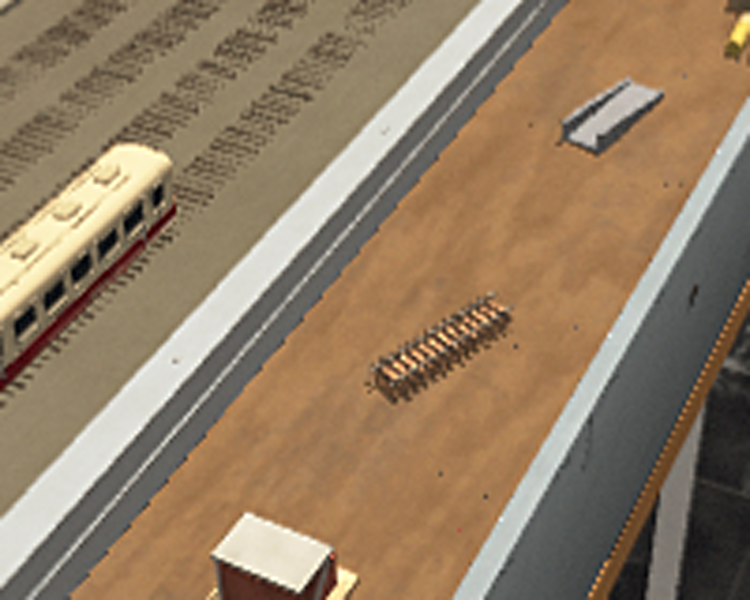

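Run:
```python
from h import *
np.set_printoptions(precision=4,suppress=True)
full=cv2.cvtColor(cv2.imread('pics/side0.png'),cv2.COLOR_BGR2GRAY)
f=onz('side',[300.5,190],0); p,v=ray('side',[285.3,190]); print('rear foot',f,'top by side',p+v*(f[0]-p[0])/v[0])
f=onz('top',[327.5,174.5],0); p,v=ray('top',[327.5,169.8]); print('rear foot top',f,p+v*(f[0]-p[0])/v[0])
print('front row 240',[(c,int(full[240,c])) for c in range(330,365)])
for z in (.03,.045,.06):print('front inner x top',z,onz('top',[328,243.6],z)[:2])
# track: fit pose (x,y,z,yaw) to corner pixels of both views
```

```text
rear foot [ 0.5848 -0.1139  0.    ] top by side [ 0.5848 -0.035   0.053 ]
rear foot top [ 0.5761 -0.0178  0.    ] [ 0.5761 -0.0176  0.0564]
front row 240 [(330, 132), (331, 130), (332, 125), (333, 126), (334, 129), (335, 128), (336, 131), (337, 132), (338, 130), (339, 134), (340, 135), (341, 137), (342, 139), (343, 139), (344, 139), (345, 137), (346, 134), (347, 132), (348, 125), (349, 156), (350, 202), (351, 200), (352, 195), (353, 198), (354, 203), (355, 209), (356, 213), (357, 100), (358, 89), (359, 92), (360, 96), (361, 95), (362, 93), (363, 93), (364, 90)]
front inner x top 0.03 [ 0.3857 -0.0169]
front inner x top 0.045 [ 0.3844 -0.0168]
front inner x top 0.06 [ 0.3831 -0.0168]
```

Run:
```python
from h import *
np.set_printoptions(precision=4,suppress=True)
S=lambda a:(np.array(a,float)+.5)/3.75-.5+[200,130]
P=[onz('side',S(q),.013) for q in ([374,373],[397,398],[490,296],[511,316])]
print('side track corners',np.array(P)[:,:2],'mid',np.mean(P,0)); d=(P[0]+P[1]-P[2]-P[3])/2; print('len',np.linalg.norm(d),'yaw',np.degrees(np.arctan2(-d[0],d[1])))
for n,z in (('top',0.042),('side',.042)):
    im=cv2.imread(f'pics/{n}0.png').astype(int); hsv=cv2.cvtColor(im.astype(np.uint8),cv2.COLOR_BGR2HSV)
    w=((hsv[:,:,1]<40)&(hsv[:,:,2]>150)).astype(np.uint8)
    if n=='top': w[:185]=0;w[235:]=0;w[:,:190]=0;w[:,260:]=0
    else: w[:262]=0;w[325:]=0;w[:,:225]=0;w[:,292:]=0
    k,l,st,c=cv2.connectedComponentsWithStats(w)
    for i in np.argsort(-st[1:,4])[:2]+1:
        pts=np.argwhere(l==i)[:,::-1]; G=np.array([onz(n,q,z)[:2] for q in pts])
        r=cv2.minAreaRect((G*1000).astype(np.float32)); print(n,st[i],c[i],'mm mean',G.mean(0)*1000,r)
# track mask via colour, top: PCA
for n,(r0,r1,c0,c1) in (('top',(192,222,300,352)),('side',(200,245,290,345))):
    im=cv2.imread(f'pics/{n}0.png'); b=cv2.medianBlur(im,21).astype(int); df=np.abs(im-b).sum(2)>60
    pts=np.argwhere(df[r0:r1,c0:c1])[:,::-1]+[c0,r0]; G=np.array([onz(n,q,.014)[:2] for q in pts])*1000
    pr=cv2.minAreaRect(G.astype(np.float32)); m=G.mean(0); u,s,vt=np.linalg.svd(G-m,full_matrices=False); d=vt[0]*np.sign(vt[0][1])
    print(n,'track mean',m,'yaw',np.degrees(np.arctan2(-d[0],d[1])),pr,len(G))
```

```text
side track corners [[ 0.5112  0.0365]
 [ 0.4886  0.0505]
 [ 0.4771 -0.0625]
 [ 0.4568 -0.0497]] mid [ 0.4834 -0.0063  0.013 ]
len 0.10490342467458165 yaw -18.314088235572783
top [203 197  14  20 254] [209.2953 206.563 ] mm mean [484.48   291.9455] ((484.69140625, 291.4290466308594), (34.505367279052734, 50.228153228759766), 89.43443298339844)
top [235 198  14  21 252] [241.3056 207.6508] mm mean [480.7598 208.1734] ((480.02801513671875, 208.25274658203125), (32.70573043823242, 53.666893005371094), 86.99459075927734)
side [230 297  35  24 439] [247.0251 308.4055] mm mean [484.6713 293.3854] ((484.80621337890625, 293.3329162597656), (32.914451599121094, 52.430580139160156), 87.46062469482422)
side [257 267  32  21 344] [272.1977 276.8605] mm mean [481.1329 209.8369] ((481.2168884277344, 209.71495056152344), (32.25395584106445, 52.273155212402344), 87.66016387939453)
top track mean [483.6521  -8.1216] yaw -21.94317135164787 ((484.0810852050781, -10.711231231689453), (104.65703582763672, 31.679800033569336), 69.6982650756836) 298
side track mean [484.5909   0.5063] yaw -16.676068262183186 ((500.014404296875, -21.47174072265625), (101.03620147705078, 139.02200317382812), 36.45452117919922) 395
```

Request:
apply_moves:
  moves:
    - [0.2,-0.2,0,0,0,0,1]
    - [0.4,-0.4,0,0,0,0,1]
    - [0.6,-0.6,0,0,0,0,1]
    - [0.8,-0.8,0,0,0,0,1]
    - [1,-1,0,0,0,0,1]
    - [1,-1,0,0,0,0,1]

```text
time_s: 1.3
tool_pos: [0.3714, -0.3212, 0.2229]
tool_rot: [180.0, -0.0, 25.0]
force: [0.4, 0.3, 0.9]
grip_width: 0.087
grasp_force: 0.0
```

Request:
apply_moves:
  moves:
    - [0.2,-0.2,0,0,0,0,1]
    - [0.4,-0.4,0,0,0,0,1]
    - [0.6,-0.6,0,0,0,-0.1,1]
    - [0.8,-0.8,0,0,0,-0.2,1]
    - [1,-1,0,0,0,-0.3,1]
    - [1,-1,0,0,0,-0.4,1]
    - [1,-1,0,0,0,-0.5,1]
    - [1,-1,0,0,0,-0.527,1]
    - [1,-1,0,0,0,-0.527,1]
    - [1,-1,0,0,0,-0.527,1]

```text
time_s: 2.3
tool_pos: [0.4679, -0.0598, 0.2226]
tool_rot: [180.0, 0.0, 70.0]
force: [-0.2, -0.8, -0.5]
grip_width: 0.0869
grasp_force: 0.0
```

```bash
cat >> h.py <<'E'
def delta(target,yaw=None):
    o=env.get_obs(); M=R.from_euler('xyz',o["tool_rot"],degrees=True).as_matrix()
    print('t',o["time_s"],'tcp',o["tool_pos"],o["tool_rot"],'F',o["force"],'q',o["qpos"].round(1))
    print('shift units',(M.T@(np.array(target)-o["tool_pos"])/0.2).round(4), None if yaw is None else 'turnz %.4f'%(-np.radians(yaw-o["tool_rot"][2])/1.5))
E
python3 -c "
from h import *
delta([.4845,-.0095,.06],70)"
```

```text
t 2.3 tcp [ 0.46786917 -0.05979502  0.22264401] [1.79985573e+02 6.93144899e-03 6.99500561e+01] F [-0.21694608 -0.79373288 -0.45753253] q [ 36.1  -2.6 -30.9 106.4  -1.4  75.8 -14.4]
shift units [ 0.2648 -0.0083  0.8132] turnz -0.0006
```

Request:
apply_moves:
  moves:
    - [0.26,-0.01,0.2,0,0,0,0.7]
    - [0.26,-0.01,0.4,0,0,0,0.7]
    - [0.26,-0.01,0.6,0,0,0,0.7]
    - [0.26,-0.01,0.8,0,0,0,0.7]
    - [0.26,-0.01,0.8,0,0,0,0.7]

```text
time_s: 2.8
tool_pos: [0.479, -0.0102, 0.0578]
tool_rot: [-179.4, 0.1, 70.0]
force: [-0.7, 1.4, -0.6]
grip_width: 0.0626
grasp_force: 0.0
```

Run:
```python
from h import *
im=viewer.read_camera('side')[:,:,::-1].copy()
P=np.array(env.get_obs()["tool_pos"]); print(proj('side',P),proj('side',[.4845,-.0095,.015]))
c=cv2.resize(im[120:280,220:420],None,fx=3.75,fy=3.75,interpolation=cv2.INTER_CUBIC); cv2.imwrite('pics/s3.png',c)
delta([.4845,-.0095,.004],70)
```

```text
[[319.83435856 204.86490654]] [[318.38565425 219.90136615]]
t 2.85 tcp [ 0.48162052 -0.0101545   0.06086576] [-1.79687380e+02  3.77955065e-02  6.99824344e+01] F [-0.20535419 -0.23555151  0.85350988] q [ 31.1   9.3 -35.  115.7   6.2  57.1 -27. ]
shift units [0.0082 0.014  0.2843] turnz -0.0002
```

View pics/s3.png

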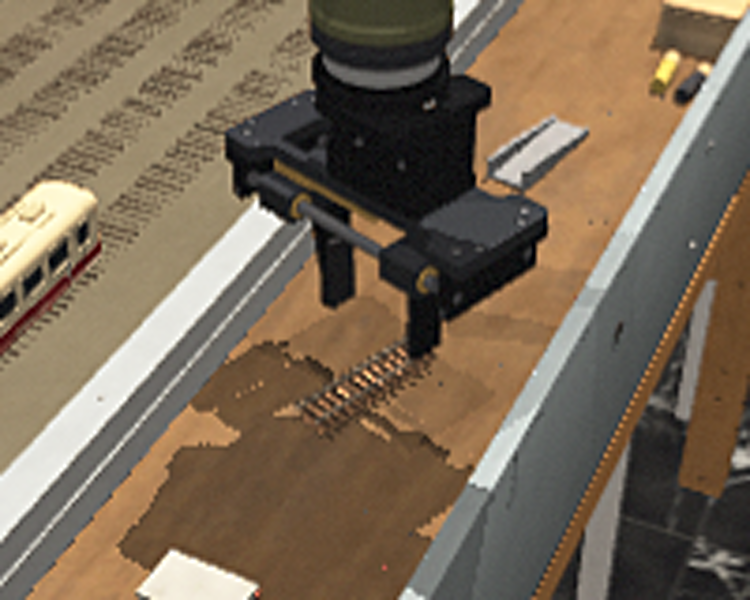

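Request:
apply_moves:
  moves:
    - [0,0,0.1,0,0,0,0.7]
    - [0,0,0.18,0,0,0,0.7]
    - [0,0,0.24,0,0,0,0.7]
    - [0,0,0.27,0,0,0,0.7]
    - [0,0,0.285,0,0,0,0.7]
    - [0,0,0.285,0,0,0,0.7]
    - [0,0,0.285,0,0,0,0.7]

```text
time_s: 3.55
tool_pos: [0.4844, -0.0102, 0.0062]
tool_rot: [179.9, -0.0, 70.0]
force: [-0.2, 0.1, 0.7]
grip_width: 0.061
grasp_force: 0.0
```

Request:
apply_moves:
  moves:
    - [0,0,0,0,0,0,0.4]
    - [0,0,0,0,0,0,0.3]
    - [0,0,0,0,0,0,0.2]
    - [0,0,0,0,0,0,0.2]
    - [0,0,0,0,0,0,0.2]
    - [0,0,0,0,0,0,0.2]
  grip_force: 12

```text
time_s: 4.15
tool_pos: [0.4839, -0.0102, 0.0056]
tool_rot: [180.0, 0.0, 70.0]
force: [-0.3, -0.7, 0.8]
grip_width: 0.0298
grasp_force: 12.0
```

Request:
apply_moves:
  moves:
    - [0,0,-0.1,0,0,0,0.2]
    - [0,0,-0.25,0,0,0,0.2]
    - [0,0,-0.45,0,0,0,0.2]
    - [0,0,-0.6,0,0,0,0.2]
    - [0,0,-0.6,0,0,0,0.2]
    - [0,0,-0.6,0,0,0,0.2]

```text
time_s: 4.75
tool_pos: [0.484, -0.0103, 0.1259]
tool_rot: [179.9, 0.0, 70.0]
force: [-0.3, -0.5, -0.9]
grip_width: 0.0299
grasp_force: 12.0
```

Run:
```python
from h import *
im=viewer.read_camera('side')[:,:,::-1].copy()
o=env.get_obs(); P=np.array(o["tool_pos"]); M=R.from_euler('xyz',o["tool_rot"],degrees=True).as_matrix()
c=proj('side',[P+M@np.array([a,b,-.0069]) for a in(-.055,.055) for b in (-.015,.015)]); print(P,c.round(1))
x,y=(proj('side',P)[0]).astype(int); print(x,y,o['grip_width'])
b=im[y-55:y+55,x-70:x+70]; b=cv2.resize(b,None,fx=5,fy=5,interpolation=cv2.INTER_CUBIC)
for q in c: cv2.circle(b,tuple(((q-[x-70,y-55]+.5)*5).astype(int)),3,(0,255,0),1)
cv2.imwrite('pics/s4.png',b)
delta([.4828,.2507,.16],87.5)
```

```text
[ 0.48314235 -0.01023785  0.12485497] [[341.7 172. ]
 [332.  166.7]
 [306.1 192.9]
 [296.3 186.8]]
319 181 0.029681638420125618
t 4.8 tcp [ 0.48314235 -0.01023785  0.12485497] [-1.79949538e+02  3.57750017e-02  7.00283030e+01] F [-0.62088576  0.35138096 -1.33398079] q [ 32.6   4.4 -35.5 112.1   2.8  64.4 -24.1]
shift units [ 1.2255 -0.4474 -0.1761] turnz -0.2033
```

View pics/s4.png

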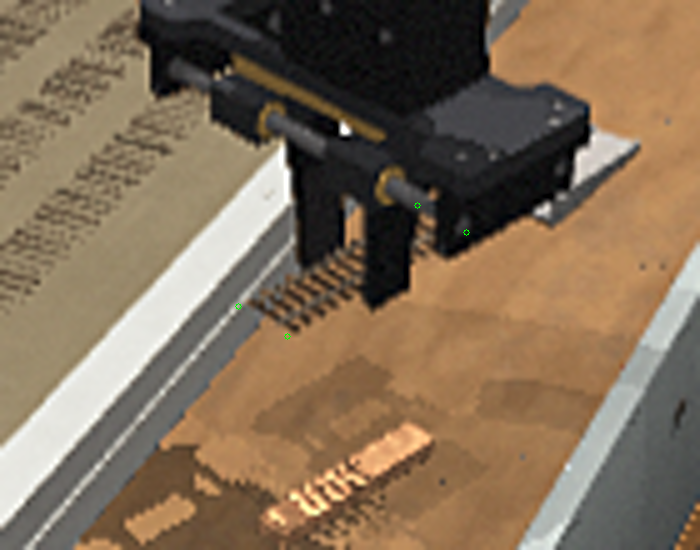

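Request:
apply_moves:
  moves:
    - [0.1,-0.04,0,0,0,0,0.2]
    - [0.3,-0.12,0,0,0,-0.03,0.2]
    - [0.5,-0.2,0,0,0,-0.09,0.2]
    - [0.7,-0.26,0,0,0,-0.15,0.2]
    - [0.9,-0.33,0,0,0,-0.203,0.2]
    - [1,-0.36,0,0,0,-0.203,0.2]
    - [1,-0.36,0,0,0,-0.203,0.2]

```text
time_s: 5.5
tool_pos: [0.4823, 0.2065, 0.124]
tool_rot: [-179.8, -0.1, 87.9]
force: [-0.2, 0.4, -0.1]
grip_width: 0.0298
grasp_force: 12.0
```

```bash
python3 -c "
from h import *
delta([.4828,.2507,.06],87.5)"
```

```text
t 5.5 tcp [0.48231777 0.20654279 0.12398956] [-1.79805523e+02 -1.22844159e-01  8.78605902e+01] F [-0.23161134  0.39754578 -0.08887743] q [ 16.4  12.  -46.6 106.5   9.3  65.6 -35.5]
shift units [ 0.22   -0.0047  0.3204] turnz 0.0042
```

Request:
apply_moves:
  moves:
    - [0.1,0,0.1,0,0,0,0.2]
    - [0.2,0,0.2,0,0,0,0.2]
    - [0.22,0,0.3,0,0,0,0.2]
    - [0.22,0,0.34,0,0,0,0.2]
    - [0.22,0,0.34,0,0,0,0.2]
    - [0.22,0,0.34,0,0,0,0.2]

```text
time_s: 6.1
tool_pos: [0.4867, 0.2452, 0.0576]
tool_rot: [-180.0, 0.0, 87.4]
force: [0.9, -0.8, -0.5]
grip_width: 0.0295
grasp_force: 12.0
```

Run:
```python
from h import *
delta([.4828,.2507,.038],87.5)
o=env.get_obs(); P=np.array(o["tool_pos"]); M=R.from_euler('xyz',o["tool_rot"],degrees=True).as_matrix()
z=[]
for n,(x,y) in (('side',(258,290)),('top',(226,208))):
    im=viewer.read_camera(n)[:,:,::-1].copy(); cv2.imwrite(f'pics/{n}5raw.png',im)
    c=proj(n,[P+M@np.array([a,b,-.0069]) for a in(-.055,.055) for b in (-.015,.015)]); print(c.round(1))
    b=cv2.resize(im[y-50:y+50,x-65:x+65],None,fx=6,fy=6,interpolation=cv2.INTER_CUBIC)
    for q in c: cv2.circle(b,tuple(((q-[x-65,y-50]+.5)*6).astype(int)),3,(0,255,0),1)
    z.append(b)
cv2.imwrite('pics/s5.png',z[0])
cv2.imwrite('pics/t5.png',z[1])
```

```text
t 6.1 tcp [0.48666178 0.24522199 0.05757201] [-1.79989436e+02  4.02664015e-02  8.73891948e+01] F [ 0.86111496 -0.76789686 -0.45664777] q [  9.9  19.8 -45.4 107.4  16.3  59.5 -44.8]
shift units [ 0.0266 -0.0205  0.0978] turnz -0.0013
[[281.8 264.2]
 [268.6 258.9]
 [248.6 305.6]
 [234.4 299.1]]
[[246.5 210.7]
 [247.2 199.2]
 [203.8 209.2]
 [204.6 197.7]]
```

View pics/s5.png

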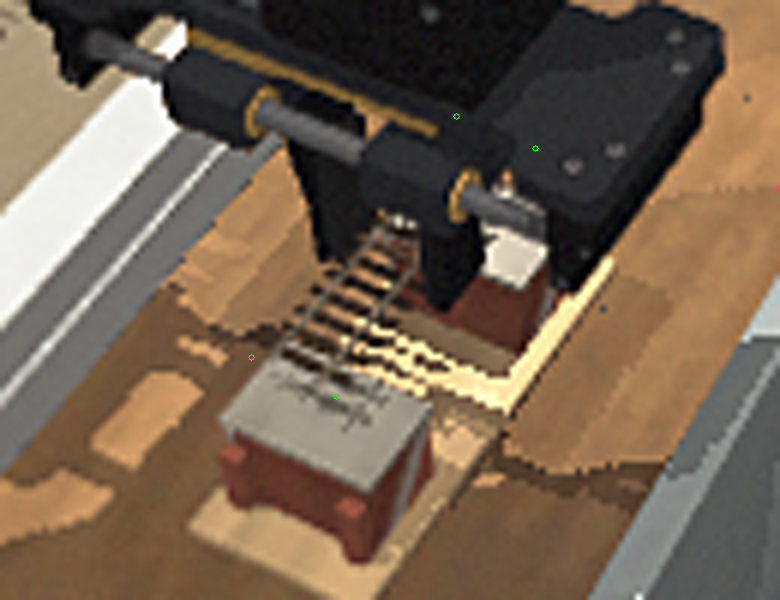

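View pics/t5.png

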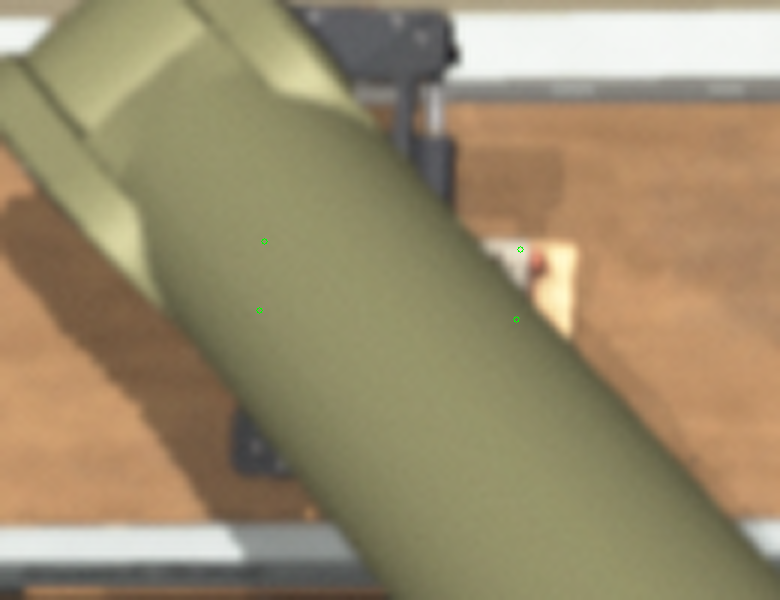

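Request:
apply_moves:
  moves:
    - [0,0,0,0,0,0,0.2]
    - [0,0,0,0,0,0,0.2]
    - [0,0,0,0,0,0,0.2]
    - [0,0,0,0,0,0,0.2]

```text
time_s: 6.6
tool_pos: [0.4864, 0.2464, 0.0577]
tool_rot: [180.0, 0.0, 87.5]
force: [-0.0, 0.4, 0.8]
grip_width: 0.0298
grasp_force: 12.0
```

Run:
```python
from h import *
delta([.4828,.2507,.038],87.5)
im=viewer.read_camera('side')[:,:,::-1].copy(); cv2.imwrite('pics/side6raw.png',im)
o=env.get_obs(); P=np.array(o["tool_pos"]); M=R.from_euler('xyz',o["tool_rot"],degrees=True).as_matrix()
x,y=255,290
b=cv2.resize(im[y-35:y+35,x-50:x+40],None,fx=8,fy=8,interpolation=cv2.INTER_CUBIC)
c=proj('side',[P+M@np.array([a,bb,-.0094]) for a in(.055,) for bb in (-.015,.015)])
for q in c: cv2.circle(b,tuple(((q-[x-50,y-35]+.5)*8).astype(int)),3,(0,255,0),1)
print(c, ((c-[x-50,y-35]+.5)*8).astype(int)); cv2.imwrite('pics/s6.png',b)
```

```text
t 6.6 tcp [0.4864182  0.24636579 0.05772016] [1.79980381e+02 5.10903004e-03 8.74764581e+01] F [-0.0389463   0.40306296  0.81936294] q [  9.8  19.8 -45.4 107.4  16.3  59.5 -44.9]
shift units [ 0.0209 -0.0191  0.0986] turnz -0.0003
[[248.25353626 305.17582974]
 [234.05720727 298.72800182]] [[350 405]
 [236 353]]
```

View pics/s6.png

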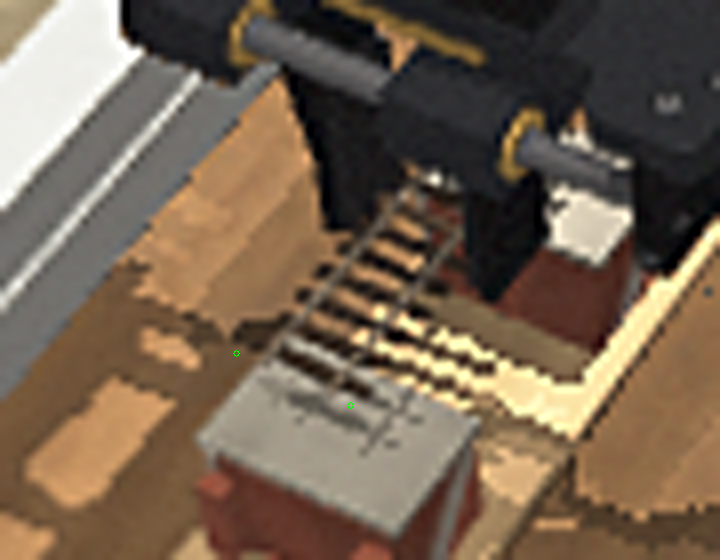

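Run:
```python
from h import *
np.set_printoptions(precision=1,suppress=True)
f=lambda p:(proj('side',p)-[205,255]+.5)*8
P=np.array([.4864,.2464,.0577]); print('tcp',f(P),'20mm down',f(P-[0,0,.02])-f(P))
B=np.array([.4828,.2507,.042]); Rz=R.from_euler('z',-2.5,degrees=True).as_matrix()
print('slab L corners',f([B+Rz@np.array([x,y,0]) for x,y in((.027,.025),(-.027,.025),(-.027,.059),(.027,.059))]))
M=R.from_euler('xyz',[180,0,87.5],degrees=True).as_matrix()
print('finger tips in/out',f([P+M@np.array([a,s*w,0]) for s in(1,-1) for w in (.015,.03) for a in (.0095,)]))
```

```text
tcp [[438.1 234.4]] 20mm down [[ 6.7 56.4]]
slab L corners [[287.7 330.2]
 [485.6 418.9]
 [399.3 532.5]
 [197.1 438.1]]
finger tips in/out [[360.4 239.3]
 [306.7 216.1]
 [469.9 286.7]
 [525.8 311. ]]
```

Request:
apply_moves:
  moves:
    - [0.026,-0.019,0.02,0,0,0,0.2]
    - [0.026,-0.019,0.05,0,0,0,0.2]
    - [0.026,-0.019,0.07,0,0,0,0.2]
    - [0.026,-0.019,0.085,0,0,0,0.2]
    - [0.026,-0.019,0.085,0,0,0,0.2]
    - [0.026,-0.019,0.085,0,0,0,0.2]
    - [0.026,-0.019,0.085,0,0,0,0.2]

```text
time_s: 7.35
tool_pos: [0.483, 0.2518, 0.0407]
tool_rot: [180.0, -0.0, 87.5]
force: [-0.4, 0.7, -0.3]
grip_width: 0.0298
grasp_force: 12.0
```

```bash
python3 -c "
from h import *
delta([.4828,.2517,.0375],87.5)"
```

```text
t 7.35 tcp [0.48296055 0.25178312 0.04067375] [ 1.79982852e+02 -2.99628304e-03  8.74723855e+01] F [-0.42506156  0.73578562 -0.26142161] q [  8.6  21.1 -45.  108.2  17.5  57.7 -46.5]
shift units [-0.0005 -0.0008  0.0159] turnz -0.0003
```

Request:
apply_moves:
  moves:
    - [0,0,0.006,0,0,0,0.2]
    - [0,0,0.012,0,0,0,0.2]
    - [0,0,0.016,0,0,0,0.2]
    - [0,0,0.016,0,0,0,0.2]
    - [0,0,0.016,0,0,0,0.2]

```text
time_s: 7.85
tool_pos: [0.4828, 0.2517, 0.0376]
tool_rot: [180.0, 0.0, 87.5]
force: [-1.9, -1.5, 4.3]
grip_width: 0.0294
grasp_force: 12.0
```

Request:
apply_moves:
  moves:
    - [0,0,0,0,0,0,0.38]
    - [0,0,0,0,0,0,0.45]
    - [0,0,0,0,0,0,0.6]
    - [0,0,0,0,0,0,0.6]
    - [0,0,0,0,0,0,0.6]

```text
time_s: 8.35
tool_pos: [0.4827, 0.2517, 0.0372]
tool_rot: [-180.0, 0.0, 87.5]
force: [-0.6, -0.3, -0.5]
grip_width: 0.0503
grasp_force: 0.0
```

Request:
apply_moves:
  moves:
    - [0,0,-0.05,0,0,0,0.6]
    - [0,0,-0.15,0,0,0,0.6]
    - [0,0,-0.35,0,0,0,0.6]
    - [-0.2,0,-0.6,0,0,0,0.6]
    - [-0.45,0,-0.8,0,0,0,0.6]
    - [-0.7,0,-0.8,0,0,0,0.6]
    - [-1,0,-0.8,0,0,0,0.6]
    - [-1,0,-0.8,0,0,0,0.6]
    - [-1,0,-0.8,0,0,0,0.6]

```text
time_s: 9.25
tool_pos: [0.4743, 0.0461, 0.1984]
tool_rot: [179.9, 0.2, 87.0]
force: [0.5, -0.1, 1.2]
grip_width: 0.052
grasp_force: 0.0
```

Run:
```python
from h import *
np.set_printoptions(precision=1,suppress=True)
z=[]
T=np.array([.4828,.2517,.047]);B=np.array([.4828,.2507,.042]); Rz=R.from_euler('z',-2.5,degrees=True).as_matrix()
print(env.get_obs()['time_s'])
for n,(x,y) in (('side',(258,295)),('top',(226,208))):
    im=viewer.read_camera(n)[:,:,::-1].copy(); cv2.imwrite(f'pics/{n}7raw.png',im)
    for d in masks_of(n,'track_mid')[:2]:
        g=np.argwhere(d["pixels"])[:,::-1]; G=np.array([onz(n,q,.046)[:2]*1000 for q in g]); print(n,d["conf"],G.mean(0),cv2.minAreaRect(G.astype(np.float32)))
    b=cv2.resize(im[y-37:y+38,x-40:x+40],None,fx=8 if n=='side' else 8,fy=8,interpolation=cv2.INTER_CUBIC)[:600,:400*2]
    if n=='top': b=b[180:420]
    z.append(b)
b=np.vstack(z); b=cv2.resize(b,None,fx=.71,fy=.71,interpolation=cv2.INTER_AREA); print(b.shape); cv2.imwrite('pics/f7.png',b)
```

```text
9.25
side 0.55 [482.6 263. ] ((482.35369873046875, 255.20425415039062), (99.09976196289062, 27.939964294433594), 86.8492202758789)
top 0.69 [485.2 258. ] ((483.5343017578125, 251.88037109375), (101.92790222167969, 26.223596572875977), 87.82313537597656)
(596, 454, 3)
```

View pics/f7.png

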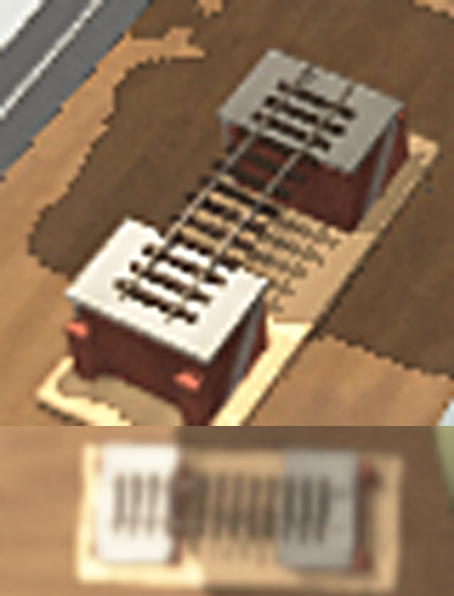

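Run:
```python
from h import *
Rz=R.from_euler('z',-2.5,degrees=True).as_matrix(); B=np.array([.4828,.2507,.047])
xs=np.arange(-16,17,2); ys=np.arange(-62,63,2)
for n in('side','top'):
    g=cv2.cvtColor(cv2.imread(f'pics/{n}7raw.png'),cv2.COLOR_BGR2GRAY)
    P=np.array([[B+Rz@np.array([x,y,0])/1000*1 for x in xs] for y in ys]).reshape(-1,3)
    q=proj(n,P).astype(np.float32).reshape(len(ys),len(xs),2)
    v=cv2.remap(g,q[...,0],q[...,1],cv2.INTER_LINEAR)
    print(n,'x',xs.tolist())
    for y,r in zip(ys,v):
        if abs(y)>36: print(y,' '.join('%3d'%k for k in r))
```

```text
side x [-16, -14, -12, -10, -8, -6, -4, -2, 0, 2, 4, 6, 8, 10, 12, 14, 16]
-62  88  87  90  89  87  85  83  82  85  82  82  84  86  88  89  88  91
-60  84  85  88  89  91  85  81  82  83  82  83  85  87  86  86  86  85
-58  82  82  86  86  88  85  80  82  83  78  82  86  84  84  83  82  81
-56  89  96  96  96  97  93  86  97  93  91  94  92  88  88  94  90  86
-54 133 134 155 116 125 131 124 144 137 121 137 123 100 135 128 120 126
-52 158 154 154 120 122 156 151 159 157 152 138 119  96 141 154 147 153
-50 150 153 150  91 132 152 151 150 148 144 117 105  99 137 152 151 151
-48 152 153 148 113 129 153 151 149 148 149 125 108 110 142 153 151 151
-46 148 152 144 100 139 152 149 148 143 148 131 110  90 142 148 150 153
-44 118  99  96  93 109 130 108 103 115  91  96  96 102 120 114 124 157
-42  73  46  45  72  66  57  49  36  53  47  35  65  87  64  62 131 153
-40  76  63  98  97 108  86  66  74  86  69  80  95  91  86  91 137 152
-38 145 140 129 108 122 130 143 138 148 138 138 148 113 126 156 151 152
38 214 168 116 154 135 184 143 162 170 163 187  99 101 139 120 246 244
40 252 247 251 174
[... 2066 characters left out ...]
7 201 184 182 189 196 197 201 201 201 200 197 205 218 232 241
46 228 213 196 175 167 166 166 163 164 167 169 169 172 187 208 229 241
48 224 204 186 174 175 178 180 179 177 178 175 171 171 186 207 228 240
50 236 225 215 207 212 214 214 211 210 207 202 197 193 205 218 232 240
52 242 237 233 230 234 238 240 240 241 240 236 231 226 231 234 236 238
54 241 240 240 240 242 244 246 246 246 244 242 239 235 235 233 232 231
56 235 236 238 240 240 241 243 246 247 245 242 239 236 233 226 219 217
58 227 229 229 230 231 233 238 243 246 245 242 240 236 231 219 207 198
60 237 236 234 231 231 232 235 239 242 243 241 239 237 234 227 218 213
62 240 237 233 230 228 230 232 233 233 234 233 232 231 231 230 227 226
```

```bash
python3 -c "
from h import *
print(env.get_obs()['time_s'], env.get_obs()['tool_pos']); print(env.sign_off())"
```

```text
9.45 [0.47395011 0.05362066 0.19766876]
the job is handed in; nothing more can be done
None
```

The track lies across both abutments in line with the span, centred to within about 2–3 mm as measured from the two cameras; the ramp was never approached, and the job was handed in at 9.45 s.

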